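# Pan off the heat, hot roll up in the tongs

### The job

The bread roll in the frying pan is warm: slide the pan, flat on the glass and never lifted, from the ring that glows red to the free grey ring beside it, so that its base sits inside that ring, and let go of it. Then take the tongs in the gripper, close their two heads on the roll (it is hot: never touch it with the gripper itself) and lift it out of the pan. Finish still holding it up in the tongs, steady and at least 10 cm above the hob, with the pan left on the grey ring and the kettle, shakers, plate and mortar left where they stood.

Things in the scene. Friction and masses are not known exactly. Their poses are not given: they have to be found in the camera images.
- hob: black glass-ceramic hob on the tiled counter, fixed, 510 (x) by 580 (y) mm, top 6 mm above the counter. Origin under its centre at counter height; x to the far edge, y to the left. On its near half two 210 mm rings side by side (ring_hot, ring_cold), on its far half a 180 mm ring with the kettle
- ring_hot: the ring that is switched on, printed flat on the glass: concentric red glowing circles, outer diameter 210 mm. Origin at its centre, on the glass. The pan starts on it. It is either the left or the right of the two near rings
- ring_cold: the free unlit ring, printed flat on the glass: a light grey circle 210 mm across with a small cross at its centre. Origin at its centre, on the glass, 290 mm sideways from ring_hot
- pan: loose bright metal frying pan, about 0.65 kg, rim 208 mm across, flat base 156 mm across, flared wall 36 mm high, inner floor 5 mm above the underside. Origin at the centre of its underside. A pale wooden handle 22 mm wide and 15 mm thick lies along its +x, from 130 to 250 mm from the pan's axis, its middle 48 to 53 mm above the underside; it starts pointing back to the robot and to the robot's right
- pan_handle (a point): the middle of the pan's handle, 175 mm along the pan's +x axis from its origin and 50 mm above its underside; axes as the pan's (x along the handle, outwards)
- roll: small round golden bread roll with a flat base and a domed top, 56 mm across (widest from 16 to 26 mm above its base), 48 mm high, 45 g, standing loose in the pan within about 20 mm of its centre. Origin at the centre of its underside, z up
- tongs: sprung steel tongs with black grips and heads, 235 mm from pivot to tips, 0.13 kg, lying on their side on the counter, heads away from the robot. Two arms swing level about an upright pivot, equally, up to 0.18 rad each. Origin at the pivot on the underside; x along the middle line to the heads, y to the left arm. Pivot and heads 30 mm high, arms 21 mm, all centred 15 mm above the underside
- tongs_grip (a point): midway between the two black grip sleeves (77 to 147 mm from the pivot), 112 mm ahead of the pivot, 15 mm above the underside; axes as tongs. Here the sleeves measure 55 mm over their outer faces when open; press them to about 50 mm to carry the tongs open, further to close the heads. The spring pushes back with about 6 N (open) to 9 N. The faces are parallel at about 42 mm
- tongs_bite (a point): midway between the two heads, 215 mm ahead of the pivot, 15 mm above the underside; axes as tongs. The heads' inner faces are 80 mm apart here when open, about 71 mm with the sleeves pressed to 50 mm, and 56 mm (closed on the roll) with the sleeves at about 42 mm. Each head is 40 mm long (195 to 235 mm from the pivot), 30 mm high, 6 mm thick
- tongs_left: left (+y) arm of the tongs with its head, turning about the pivot. Origin on the pivot axis, 15 mm above the underside; axes as body tongs when open, yaw decreasing as the arm closes
- tongs_right: right (-y) arm of the tongs with its head, turning about the pivot. Origin on the pivot axis, 15 mm above the underside; axes as body tongs when open, yaw increasing as the arm closes
- kettle: brushed steel kettle with a black arched handle, 184 mm across, 205 mm high, spout along its +x, on the far middle ring of the hob; leave it alone. Origin under its centre
- salt: white ceramic shaker, 45 mm across, 64 mm high, on the counter at the right of the hob, between it and the plate; leave it alone. Origin under its centre
- pepper: white ceramic shaker, 45 mm across, 64 mm high, on the counter at the right of the hob, between it and the plate; leave it alone. Origin under its centre
- plate: white plate with a yellow rim line, 170 mm across, 16 mm high, on the counter beyond the tongs; leave it alone. Origin under its centre
- mortar: yellow glazed mortar with a wooden pestle in it, 136 mm across, 170 mm over its ears, about 95 mm high, on the counter at the left; leave it alone. Origin under its centre
There are look-alikes about, which are no part of the job. Leave any black or purple look-alike of the roll alone.

How it is judged:
On the way, in this order (a step that is already met when the one before it is completed fails the run):
1. the pan stands with its base inside the grey ring, at rest and let go (horizontal distance between pan and ring_cold below 0.025 m and linear speed of pan below 0.02 m/s and contact force between pan and the fingers below 0.1 N), for 0.2 s.
2. the tongs are held in the gripper, clear of the counter (height (world z) of tongs above 0.03 m and contact force between tongs and the fingers above 1 N), for 0.2 s.
3. the roll is lifted out of the pan between the two heads of the tongs (z of roll in the frame of hob above 0.06 m and contact force between each of tongs_left, tongs_right and roll above 0.3 N and contact force between roll and pan below 0.05 N), for 0.2 s.
At the end, for the whole second after the job is handed in: The roll hangs between both heads of the tongs, its base 90 mm or more above the counter, still (under 30 mm/s); the gripper holds the tongs and nothing else carries roll or tongs; the pan is let go, flat and at rest, its centre within 27 mm of the grey ring's (z of roll in the frame of hob above 0.09 m and contact force between each of tongs_left, tongs_right and roll above 0.3 N and contact force between tongs and the fingers above 1 N and contact force between roll and the arm below 0.05 N and contact force between roll and the fingers below 0.05 N and contact force between each of roll, tongs and pan below 0.05 N and contact force between each of roll, tongs and kettle below 0.05 N and contact force between tongs and hob below 0.05 N and linear speed of roll below 0.03 m/s and horizontal distance between pan and ring_cold below 0.027 m and linear speed of pan below 0.02 m/s and angle between pan's own z axis and vertical below 0.05 rad and contact force between pan and the fingers below 0.1 N); the arm keeps its last pose, push and grip.
It fails at once if the pan is lifted off the glass (more than 10 mm) or tipped (z of pan in the frame of hob above 0.016 m or angle between pan's own z axis and vertical above 0.15 rad).
It fails at once if the gripper or arm touches the hot roll (contact force between any of the fingers, the arm and roll above 0.5 N).
It fails at once if the kettle, shakers, plate or mortar are pushed away (more than 20 mm) or tipped over (distance of any of kettle, salt, pepper, plate, mortar from where it was at the start of the episode above 0.02 m or angle between any of kettle, salt, pepper's own z axis and vertical above 0.3 rad).
It also fails if it takes over 64 s, if anything falls off the work surface, if the arm or the gripper's body presses on something with over 40 N, if the wrist force passes 120 N, or if a joint passes its speed limit or range.

### The arm

A 7-joint arm with a two-finger parallel gripper is mounted at the origin on the work surface. World frame = base frame: x ahead of the robot, y to its left, z up, the work surface at z = 0. Lengths are in m, angles in rad, forces in N, time in s.
With the tool pointing down it reaches from about 0.425 to 0.925 m from the base axis. Payload 6.8 kg.
Tool frame: the origin (TCP) lies at the very end of the fingers, on their centre line; the grasp point (between the pads) lies 19 mm behind it; z points along the fingers, y is the line along which they close (so a half turn about z gives the same grasp; the last joint's range is limited). The gripper opens to 85 mm and grips with 20 to 120 N. Pads are 22 mm wide; open, the fingers measure 114 mm over their backs; the gripper's body (76 mm by 85 mm) begins 54 mm behind the grasp point. The pads swing forward as they close: fully open they stand 13 mm farther back than shut.
Start: joints at [1.011, 0.477, 0.022, 1.555, -0.011, 1.109, -0.083], TCP at [0.295, -0.607, 0.231] pointing down, gripper open.
Joint ranges: [-2.96, 2.96], [-0.34, 2.1], [-1.41, 1.46], [0.24, 2.44], [-1.37, 4.51], [0.17, 1.92], [-2.96, 2.96]. Speed limits (rad/s): [2.39, 2.39, 3.14, 3.14, 3.14, 3.14, 3.14].

### API

Orientations are given as a rotation vector (axis times angle).
In Python, from bench import r gives the robot as it stands.
- The arm moves only by the tool play_rows, never from a script. Its argument "targets" is text: rows parted by semicolons, each of 5 numbers parted by spaces: the closure, from -1 (fully open) to 1 (shut), then the shift along the tool's x, y, z in m, then the turn about the tool's z in rad. In form: gripper dx dy dz spin; .... A call has 1 to 8 rows; each row is the pose to reach, as a shift and turn from the pose commanded when the call began, along the tool's axes at that moment; what a row does not reach only later rows make up. A row lasts 1/12 s, in which the tool goes at most 41.7 mm and 7.16 degrees, less where a joint would pass 70% of its speed; a pose out of reach is approached as far as the arm can. A call with a gripper value outside its range is refused whole. The fingers move at their own pace and stop on an object; "squeeze" is the grip in N (left out, the last holds). Time passes only in rows, so rows that repeat a pose let the fingers close. It gives the time, the measured TCP pose, the force, the opening and the grip force at its end, in the units of the state.
- r.get_obs(): the state, without advancing time (a new reading comes with each control period).
- r.grab_frame(name): name is "side" or "top" or "wrist"; returns the picture (480x640x3 uint8, red, green, blue); there is no depth.
- r.camera_info(name): a dict with "fov_y" (degrees; the focal length in pixels is half the picture's height over the tangent of half this angle, whatever the lens; pixels are square), "cx", "cy" (the principal point, pixels), "position" and "rotation" of the camera in the world. Camera axes: x right, y down, z forward; pixel columns grow to the right and rows downward; lengths in m; the calibration is good to about 2 mm. A picture is of the moment at which its call begins: read the wrist's pose just before it. camera_info takes no time and is no camera call; for the wrist camera it gives the pose at the moment of the call.
- r.hand_in(): hands the job in; it is judged then, once.
The state is a dict: "clock": time; "joints": joint angles; "qvel": joint speeds; "tau": joint torques, N m; "tcp_pos": TCP position; "orientation": TCP orientation; "contact_force": force on the tool from outside, world axes, zero at the start; "moment": the same for the moment, N m; "grip_width": finger opening in m; "gripper_force": force on a finger pad.
Only numpy, scipy, OpenCV 4.12 (cv2) and the standard library are available. Lean on these libraries where they do the work, as an engineer would, in place of code of your own. Each camera call takes 0.05 s, during which the arm holds its last target. There are 200 camera calls.

## Working session

There is one attempt and no reset: what is moved stays moved. The work goes in short steps, Python scripts to look and compute and a tool call to move; the robot and the scene stay as the last step left them, time stands still between calls to the robot, and variables do not carry over. Pictures are saved under pics/ and viewed, at most 10 in all, crops included, and the job is handed in when it is done.

Besides the shell and the picture viewer there is one more tool, called after ">>>" as name(argument=value, ...) on one line, values as JSON. play_rows: Moves the arm, as the interface text tells. Its arguments: {"type":"object","properties":{"targets":{"type":"string"},"squeeze":{"type":"number"}},"required":["targets"]}

```bash
mkdir -p pics; cat > h.py <<'E'
import numpy as np, cv2
from scipy.spatial.transform import Rotation as R
from bench import r
def shot(n,f=None):
    ci=r.camera_info(n); im=np.asarray(r.grab_frame(n))
    if f: cv2.imwrite('pics/'+f,im[:,:,::-1])
    return im,ci
def rot(ci):
    q=np.asarray(ci['rotation'],float)
    return q if q.shape==(3,3) else (R.from_rotvec(q).as_matrix() if q.size==3 else R.from_quat(q).as_matrix())
def cast(ci,u,v,z):
    f=240/np.tan(np.radians(ci['fov_y'])/2)
    d=rot(ci)@np.array([(u-ci['cx'])/f,(v-ci['cy'])/f,1]); p=np.asarray(ci['position'])
    return p+d*(z-p[2])/d[2]
def proj(ci,P):
    f=240/np.tan(np.radians(ci['fov_y'])/2)
    c=rot(ci).T@(np.asarray(P)-np.asarray(ci['position'])); return c[:2]/c[2]*f+[ci['cx'],ci['cy']]
E
python3 - <<'E'
from h import *
print(r.get_obs())
for n in('top','side'):
    im,ci=shot(n,n+'0.png'); print(n,ci)
print(r.camera_info('wrist'))
E
```

```text
{'clock': 0.0, 'joints': array([ 1.01088457,  0.47783255,  0.02230974,  1.55647185, -0.01149933,
        1.1093054 , -0.08313991]), 'qvel': array([-0.00074474, -0.00056942,  0.00224244,  0.00037157, -0.00115493,
        0.00014281, -0.00054114]), 'tau': array([ 1.11171266e-03, -5.96448255e+01,  1.60849527e+00, -2.81197035e+01,
        1.24514621e-02,  9.42467042e-03, -1.96155275e-05]), 'tcp_pos': array([ 0.29443868, -0.60672068,  0.23029478]), 'orientation': array([-3.06000443e+00, -7.03291011e-01,  8.60128500e-04]), 'contact_force': array([ 0.62958116, -0.00724537,  1.44168738]), 'moment': array([0.03710333, 0.02301632, 0.0016587 ]), 'gripper_force': 0.0, 'grip_width': 0.08545167073433876}
top {'fov_y': 49.525640646255304, 'cx': 324.96521815196303, 'cy': 238.5878778637606, 'position': array([0.41034901, 0.09824678, 1.32735824]), 'rotation': array([-2.16504631,  2.15857727, -0.11598364])}
side {'fov_y': 47.10848900448705, 'cx': 317.0569153008719, 'cy': 241.8686829935391, 'position': array([-0.08616084,  0.95892625,  1.30905587]), 'rotation': array([-0.89373675,  2.62775284, -0.96157926])}
{'fov_y': 69.12125220661555, 'cx': 313.60400830400164, 'cy': 238.43726850644975, 'position': array([ 0.36608286, -0.57224897,  0.37372732]), 'rotation': array([ 2.43161759, -1.52258653, -0.24307128])}
```

View pics/top0.png

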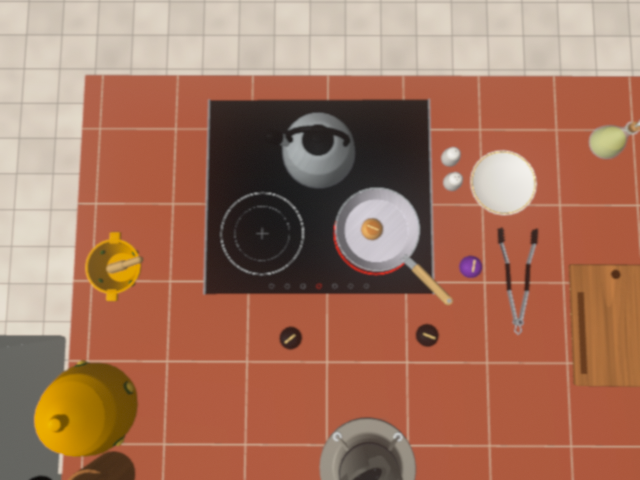

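View pics/side0.png

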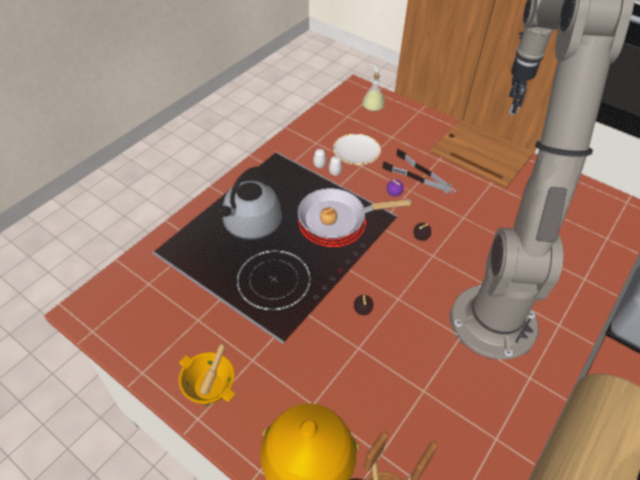

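The top view shows the pan (377,230) on the red ring, with its handle pointing to (448,299). The grey ring's cross is at (262,234). The tongs' pivot is at (518,327), with heads at (502,235) and (534,237).

There are four roll candidates:
- golden (372,229), in the pan
- black (290,338)
- black (428,335)
- purple (470,266)

The golden one in the pan fits the description; the other three are look-alikes.

```bash
python3 - <<'E'
from h import *
T=cv2.imread('pics/top0.png')[:,:,::-1]; S=cv2.imread('pics/side0.png')[:,:,::-1]
ct,cs=r.camera_info('top'),r.camera_info('side')
np.set_printoptions(precision=4,suppress=True)
def blobs(M,lo,hi,box,k=4):
    m=cv2.inRange(cv2.cvtColor(M,cv2.COLOR_RGB2HSV),lo,hi); u0,v0,u1,v1=box
    z=np.zeros_like(m); z[v0:v1,u0:u1]=m[v0:v1,u0:u1]
    n,l,s,c=cv2.connectedComponentsWithStats(z); o=np.argsort(-s[1:,4])[:k]+1
    return [(s[i,4],c[i],s[i,:4],np.argwhere(l==i)[:,::-1]) for i in o]
def show(t,b): 
    for x in b: print(t,x[0],x[1],x[2])
# ring cold
g=blobs(T,(0,0,70),(180,90,255),(212,185,312,282),6); show('ring',g)
pts=np.vstack([x[3] for x in g]); e=cv2.fitEllipse(cv2.convexHull(pts.astype(np.float32))); print('ring ell',e,cast(ct,*e[0],.006))
# pan rim (bright)
p=blobs(T,(0,0,110),(180,70,255),(325,180,425,278),2); show('pan',p)
e=cv2.fitEllipse(cv2.convexHull(p[0][3].astype(np.float32))); print('pan rim',e,cast(ct,*e[0],.042),'diam',np.linalg.norm(cast(ct,e[0][0]+e[1][0]/2,e[0][1],.042)-cast(ct,e[0][0]-e[1][0]/2,e[0][1],.042)))
h=blobs(T,(12,60,110),(30,255,255),(405,255,460,310),2); show('handle',h)
rc=cv2.minAreaRect(h[0][3].astype(np.float32)); print(rc); bx=cv2.boxPoints(rc); print([cast(ct,*q,.06)[:2] for q in bx])
ro=blobs(T,(8,100,80),(30,255,255),(350,205,395,252),2); show('roll',ro); print(cast(ct,*ro[0][1],.04))
b=blobs(T,(0,0,0),(180,255,60),(490,220,545,340),6); show('tblack',b)
for x in b: print(cast(ct,*x[1],.02))
t=blobs(T,(0,0,0),(180,110,255),(490,220,545,340),3); show('tongs',t)
for q in ((518,327),(502,235),(534,237),(502,229),(534,230)): print(q,cast(ct,*q,.02))
# pairs checks in side
for P in ([*cast(ct,*e[0],.042)],): print('pan in side',proj(cs,P))
# whole-picture tongs crop
c=cv2.resize(T[215:345,480:560],None,fx=4,fy=4,interpolation=3); d=cv2.resize(T[180:310,330:460],None,fx=4,fy=4,interpolation=3)
cv2.imwrite('pics/crop.png',np.hstack([c,d[:520]])[:,:,::-1])
E
```

```text
ring 723 [261.9336 234.2393] [220 192  85  84]
ring 11 [308.5455 185.3636] [305 185   7   2]
ring 8 [261.5 233. ] [260 232   4   3]
ring 4 [237.25 245.  ] [237 244   2   3]
ring 1 [260. 206.] [260 206   1   1]
ring ell ((268.8358459472656, 226.26055908203125), (82.33911895751953, 110.4518051147461), 46.679412841796875) [0.5899 0.2484 0.006 ]
pan 5083 [379.5233 229.2215] [335 188  85  84]
pan rim ((379.0165710449219, 231.07839965820312), (82.54095458984375, 92.10977172851562), 134.08078002929688) [ 0.5737 -0.0302  0.042 ] diam 0.20534244077779068
handle 497 [431.5936 284.1026] [412 264  41  41]
((432.3003234863281, 284.6902770996094), (52.379310607910156, 10.517240524291992), 46.397178649902344)
[array([ 0.4777, -0.104 ]), array([ 0.4954, -0.1228]), array([ 0.4039, -0.2085]), array([ 0.3865, -0.1898])]
roll 318 [371.3616 228.6352] [362 219  20  20]
[ 0.58   -0.0114  0.04  ]
tblack 32 [534.  236.5] [533 231   3  12]
tblack 26 [526.8846 277.1923] [526 266   3  23]
tblack 20 [500.4 235.7] [500 230   2  12]
tblack 6 [507.  267.5] [507 265   1   6]
tblack 6 [508.  278.5] [508 276   1   6]
tblack 2 [507.  272.5] [507 272   1   2]
[ 0.5637 -0.4235  0.02  ]
[ 0.4611 -0.4015  0.02  ]
[ 0.5655 -0.3388  0.02  ]
[ 0.4852 -0.3526  0.02  ]
[ 0.4577 -0.3541  0.02  ]
[ 0.4727 -0.3522  0.02  ]
tongs 446 [517.7332 310.0942] [507 288  22  47]
tongs 150 [503.1733 248.0733] [499 229  11  36]
tongs 140 [531.3714 250.4143] [526 231  11  35]
(518, 327) [ 0.3379 -0.3746  0.02  ]
(502, 235) [ 0.5673 -0.3429  0.02  ]
(534, 237) [ 0.5624 -0.4234  0.02  ]
(502, 229) [ 0.5826 -0.3435  0.02  ]
(534, 230) [ 0.5803 -0.4242  0.02  ]
pan in side [333.983  211.0022]
```

View pics/crop.png

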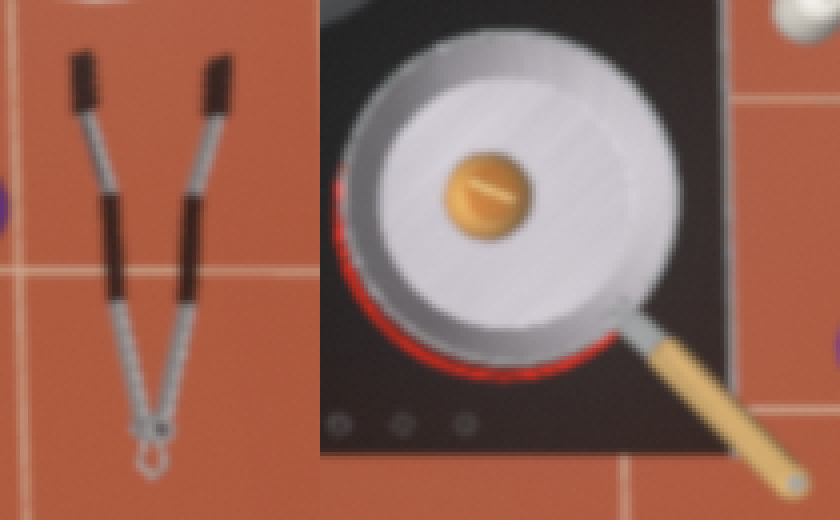

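The crop confirms the golden roll standing in the pan, and the tongs' pivot at about (518,322). Next I work out the handle grasp and how far to slide.

```bash
cat >> h.py <<'E'
np.set_printoptions(precision=4,suppress=True)
def plan(P,ydir):
    "shift/turn in tool axes from the present pose to TCP P with closing line along ydir (deg, world)"
    o=r.get_obs(); M=R.from_rotvec(o['orientation']).as_matrix(); d=M.T@(np.asarray(P)-o['tcp_pos'])
    ya=np.degrees(np.arctan2(M[1,1],M[0,1])); s=-((ydir-ya+90)%180-90)   # tool z down: spin sign reversed
    print('tool y at',round(ya,1),'tcp',o['tcp_pos'],'j7',o['joints'][6],'shift',d,'spin',np.radians(s),'deg',s); return d
E
python3 - <<'E'
from h import *
ct,cs=r.camera_info('top'),r.camera_info('side')
ring=cast(ct,261.93,234.24,.006); pan=cast(ct,377.0,229.5,.042); hm=cast(ct,432.0,284.5,.06)
print('ring',ring,'pan',pan,'hm',hm,'mortar',cast(ct,113,267,.05),'kettle',cast(ct,319,150,.1))
u=(hm-pan)[:2]; print('dist',np.linalg.norm(u)); u/=np.linalg.norm(u); a=np.degrees(np.arctan2(u[1],u[0])); print('handle yaw',a)
g=pan[:2]+.18*u; print('grasp',g,'slide',ring[:2]-pan[:2])
print('side check handle',proj(cs,[*g,.06]),'roll',proj(cs,[*cast(ct,371.4,228.6,.04)[:2],.04]))
plan([*g,.12],a+90); plan([*g,.04],a+90)
E
```

```text
ring [0.5693 0.2658 0.006 ] pan [ 0.5776 -0.0252  0.042 ] hm [ 0.4412 -0.1557  0.06  ] mortar [0.4818 0.6254 0.05  ] kettle [0.7637 0.1191 0.1   ]
dist 0.18883498572538487
handle yaw -136.27424001111544
grasp [ 0.4475 -0.1496] slide [-0.0083  0.291 ]
side check handle [388.8799 203.3306] roll [328.7862 213.9493]
tool y at -64.1 tcp [ 0.2945 -0.6068  0.2304] j7 -0.08308496874501393 shift [ 0.3373 -0.3443  0.1109] spin -0.3112965627766739 deg -17.835979224032698
tool y at -64.1 tcp [ 0.2945 -0.6068  0.2304] j7 -0.08308496874501393 shift [ 0.3373 -0.3441  0.1909] spin -0.3112965627766739 deg -17.835979224032698
```

>>> play_rows(targets="-1 0.04 -0.04 0 -0.06;-1 0.07 -0.07 0 -0.12;-1 0.1 -0.1 0.01 -0.18;-1 0.13 -0.13 0.02 -0.24;-1 0.16 -0.16 0.03 -0.311;-1 0.19 -0.19 0.04 -0.311;-1 0.22 -0.22 0.06 -0.311;-1 0.24 -0.24 0.07 -0.311", squeeze=60)

```text
clock: 0.77
tcp_pos: [0.401, -0.2992, 0.1666]
orientation: [2.915, 1.169, 0.001]
contact_force: [0.1, -0.5, -0.6]
grip_width: 0.0855
gripper_force: 0.0
```

```bash
python3 - <<'E'
from h import *
plan([.4475,-.1496,.12],-46.3)
E
```

```text
tool y at -46.3 tcp [ 0.401  -0.2992  0.1666] j7 -0.35294673585124137 shift [ 0.1369 -0.0761  0.0466] spin 3.070344538255441e-06 deg 0.0001759177836930803
```

>>> play_rows(targets="-1 0.03 -0.02 0.01 0;-1 0.06 -0.035 0.02 0;-1 0.09 -0.05 0.03 0;-1 0.115 -0.065 0.035 0;-1 0.125 -0.07 0.04 0;-1 0.125 -0.07 0.04 0;-1 0.125 -0.07 0.04 0")

```text
clock: 1.35
tcp_pos: [0.4426, -0.1638, 0.1267]
orientation: [-2.915, -1.171, 0.001]
contact_force: [0.5, -0.7, 0.0]
grip_width: 0.0853
gripper_force: 0.0
```

```bash
python3 - <<'E'
from h import *
im,ci=shot('wrist','w1.png')
plan([.4475,-.1496,.04],-46.3)
print(proj(ci,[.4475,-.1496,.06]))
E
```

```text
tool y at -46.3 tcp [ 0.4425 -0.1648  0.1269] j7 -0.6857273478382935 shift [ 0.0142 -0.0076  0.0869] spin -0.0004692771989987148 deg -0.02688760292434722
[302.9545 236.2407]
```

View pics/w1.png

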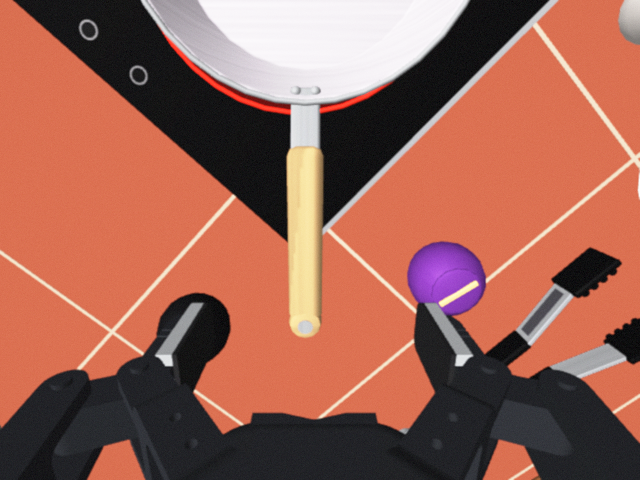

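The wrist view shows the handle running upright along u≈304, as predicted. Purple (447,280) and black (195,325) are clear of the fingers, so I go down onto the handle.

>>> play_rows(targets="-1 0.014 -0.008 0.02 0;-1 0.014 -0.008 0.05 0;-1 0.014 -0.008 0.075 0;-1 0.014 -0.008 0.088 0;-1 0.014 -0.008 0.088 0;0.2 0.014 -0.008 0.088 0;0.8 0.014 -0.008 0.088 0;0.8 0.014 -0.008 0.088 0")

```text
clock: 2.07
tcp_pos: [0.4484, -0.1494, 0.0402]
orientation: [2.915, 1.167, 0.003]
contact_force: [-0.7, -0.1, -0.4]
grip_width: 0.0517
gripper_force: 0.0
```

>>> play_rows(targets="0.8 0 0 0 0;0.8 0 0 0 0;0.8 0 0 0 0;0.8 0 0 0 0")

```text
clock: 2.4
tcp_pos: [0.4481, -0.1491, 0.0397]
orientation: [2.915, 1.168, 0.002]
contact_force: [-0.2, -2.3, 5.5]
grip_width: 0.021
gripper_force: 60.8
```

```bash
python3 - <<'E'
from h import *
o=r.get_obs();p=o['tcp_pos'];print(o['grip_width'],o['gripper_force'],o['contact_force'],o['moment'])
d=plan([p[0]-.0083,p[1]+.291,p[2]],-46.3)
E
```

```text
0.02097473742109117 60.7661497592926 [-0.214  -2.2651  5.4837] [-0.2898  0.0089 -0.1558]
tool y at -46.3 tcp [ 0.4481 -0.1491  0.0397] j7 -0.7897824862833249 shift [ 0.1949 -0.2163 -0.0002] spin -0.0007125744508876734 deg -0.04082750862471585
```

>>> play_rows(targets="0.8 0.002 -0.002 0 0;0.8 0.006 -0.007 0 0;0.8 0.012 -0.013 0 0;0.8 0.02 -0.022 0 0;0.8 0.028 -0.031 0 0;0.8 0.036 -0.04 0 0;0.8 0.044 -0.049 0 0;0.8 0.052 -0.058 0 0")

```text
clock: 3.07
tcp_pos: [0.446, -0.0729, 0.0399]
orientation: [2.916, 1.161, 0.002]
contact_force: [0.8, -9.1, 6.9]
grip_width: 0.0208
gripper_force: 61.1
```

>>> play_rows(targets="0.8 0.008 -0.009 0 0;0.8 0.016 -0.018 0 0;0.8 0.024 -0.027 0 0;0.8 0.032 -0.036 0 0;0.8 0.04 -0.045 0 0;0.8 0.048 -0.053 0 0;0.8 0.056 -0.062 0 0;0.8 0.064 -0.071 0 0")

```text
clock: 3.73
tcp_pos: [0.4429, 0.0225, 0.0397]
orientation: [2.916, 1.161, 0.0]
contact_force: [1.0, -9.8, 8.6]
grip_width: 0.021
gripper_force: 61.4
```

```bash
python3 - <<'E'
from h import *
o=r.get_obs();print(o['grip_width'],o['gripper_force'],o['contact_force'],o['moment'])
plan([.4398,.142,.0397],-46.3)
im,ci=shot('top','t2.png')
hs=cv2.cvtColor(im,cv2.COLOR_RGB2HSV)
m=cv2.inRange(hs,(8,110,80),(30,255,255));m[:205]=0;m[252:]=0;m[:,:250]=0;m[:,400:]=0
n,l,s,c=cv2.connectedComponentsWithStats(m);i=1+np.argmax(s[1:,4]);print('roll',s[i],cast(ci,*c[i],.04))
E
```

```text
0.021006856254729547 61.355323791503906 [ 0.9833 -9.795   8.6303] [-1.8603 -0.1465 -0.737 ]
tool y at -46.6 tcp [0.4429 0.0225 0.0397] j7 -1.186662024406545 shift [ 0.0798 -0.0889 -0.0003] spin -0.005143795648656113 deg -0.2947177813457529
roll [294 220  20  20 304] [0.5764 0.1579 0.04  ]
```

>>> play_rows(targets="0.8 0.008 -0.009 0 0;0.8 0.016 -0.018 0 0;0.8 0.024 -0.027 0 0;0.8 0.032 -0.036 0 0;0.8 0.04 -0.045 0 0;0.8 0.048 -0.053 0 0;0.8 0.056 -0.062 0 0;0.8 0.062 -0.069 0 0")

```text
clock: 4.45
tcp_pos: [0.4399, 0.1155, 0.0396]
orientation: [2.916, 1.162, -0.001]
contact_force: [-0.2, -9.7, 9.7]
grip_width: 0.0211
gripper_force: 61.5
```

>>> play_rows(targets="0.8 0.006 -0.007 0 0;0.8 0.01 -0.012 0 0;0.8 0.014 -0.016 0 0;0.8 0.016 -0.019 0 0;0.8 0.017 -0.02 0 0;0.8 0.017 -0.02 0 0;0.8 0.017 -0.02 0 0;0.8 0.017 -0.02 0 0")

```text
clock: 5.12
tcp_pos: [0.4384, 0.1415, 0.0395]
orientation: [2.916, 1.162, -0.001]
contact_force: [0.6, -7.1, 7.4]
grip_width: 0.0211
gripper_force: 61.3
```

```bash
cat >> h.py <<'E'
def look(f=None):
    im,ci=shot('top',f); hs=cv2.cvtColor(im,cv2.COLOR_RGB2HSV)
    m=cv2.inRange(hs,(8,110,80),(30,255,255));m[:195]=0;m[255:]=0;m[:,:210]=0;m[:,400:]=0
    n,l,s,c=cv2.connectedComponentsWithStats(m);i=1+np.argmax(s[1:,4]);print('roll',s[i],c[i],cast(ci,*c[i],.04))
    m=cv2.inRange(hs,(0,0,120),(180,70,255));m[:180]=0;m[285:]=0;m[:,:205]=0;m[:,325:]=0
    n,l,s,c=cv2.connectedComponentsWithStats(m);i=1+np.argmax(s[1:,4]);b=s[i];print('pan',b,cast(ci,b[0]+(b[2]-1)/2,b[1]+(b[3]-1)/2,.042))
E
python3 - <<'E'
from h import *
o=r.get_obs();print(o['tcp_pos'],o['contact_force'])
look('t3.png')
E
```

```text
[0.4384 0.1415 0.0395] [ 0.6307 -7.0944  7.4456]
roll [247 222  19  20 301] [255.9203 231.5282] [0.572  0.2766 0.04  ]
pan [ 225  191  100   94 5144] [0.5569 0.2298 0.042 ]
```

View pics/t3.png

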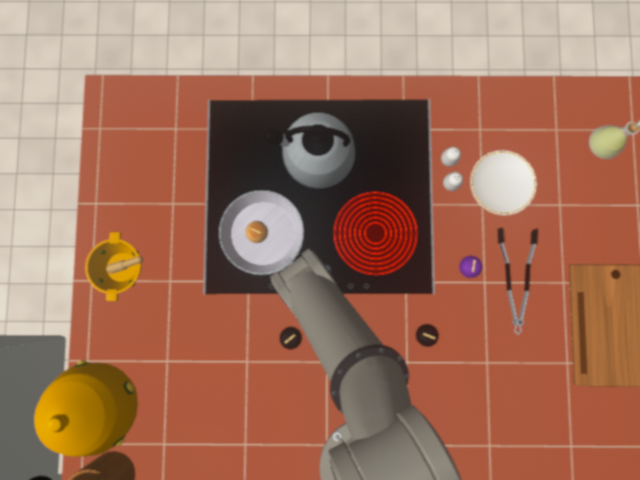

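The pan's rim circle is about centred on (261.5,232.5), so it sits on the grey ring. The hot ring, now clear, is at (375,233), and the roll is still at (256,231). I release, lift, and head for the tongs.

>>> play_rows(targets="0.5 0 0 0 0;0 0 0 0 0;-1 0 0 0 0;-1 0 0 0 0;-1 0 0 0 0;-1 0 0 0 0;-1 0 0 -0.02 0;-1 0 0 -0.05 0")

```text
clock: 5.83
tcp_pos: [0.4356, 0.1432, 0.0874]
orientation: [-2.915, -1.17, 0.009]
contact_force: [-0.2, 0.1, -0.1]
grip_width: 0.0854
gripper_force: 0.0
```

>>> play_rows(targets="-1 0 0 -0.03 0;-1 0 0 -0.07 0;-1 0 0 -0.11 0;-1 0 0 -0.15 -0.12;-1 0 0 -0.15 -0.24;-1 0 0 -0.15 -0.36;-1 0 0 -0.15 -0.48;-1 0 0 -0.15 -0.6")

```text
clock: 6.5
tcp_pos: [0.4376, 0.1439, 0.2392]
orientation: [2.434, 1.986, 0.001]
contact_force: [-0.4, 0.3, -0.4]
grip_width: 0.0856
gripper_force: 0.0
```

```bash
python3 - <<'E'
from h import *
ct=r.camera_info('top')
pv=cast(ct,517.7,322.2,.025);hd=[cast(ct,500.7,235.4,.02),cast(ct,533.9,236.6,.02)];sl=[cast(ct,507.9,275.9,.02),cast(ct,526.7,276.4,.02)]
hm=(hd[0]+hd[1])/2;sm=(sl[0]+sl[1])/2
print(pv,hm,sm,'head',np.linalg.norm(hm-pv),'sleeve',np.linalg.norm(sm-pv),np.linalg.norm(sl[0]-sl[1]),np.linalg.norm(hd[0]-hd[1]))
d=hm-pv;print('yaw',np.degrees(np.arctan2(d[1],d[0])))
o=r.get_obs();print(o['joints'])
plan([sm[0]-.03,sm[1],.19],90)
E
```

```text
[ 0.3499 -0.3725  0.025 ] [ 0.5649 -0.3814  0.02  ] [ 0.4636 -0.3776  0.02  ] head 0.21525439420347492 sleeve 0.11399298786142058 0.046970212053458034 0.08365666132899113
yaw -2.3870629940194767
[-0.1339  0.1341 -0.3463  2.0188  0.0543  0.9968 -0.7085]
tool y at -11.6 tcp [0.4376 0.1439 0.2392] j7 -0.7084605673573603 shift [-0.5117  0.1005  0.0492] spin 1.3691680171415868 deg 78.44754882650847
```

>>> play_rows(targets="-1 -0.03 0.008 0 0.1;-1 -0.07 0.018 0 0.22;-1 -0.105 0.027 0 0.34;-1 -0.145 0.037 0 0.46;-1 -0.18 0.046 0 0.58;-1 -0.22 0.057 0 0.7;-1 -0.255 0.066 0 0.82;-1 -0.295 0.076 0 0.94")

```text
clock: 7.17
tcp_pos: [0.4509, -0.1615, 0.239]
orientation: [-3.073, -0.652, -0.0]
contact_force: [1.0, 1.0, 0.9]
grip_width: 0.0858
gripper_force: 0.0
```

```bash
python3 - <<'E'
from h import *
plan([.463,-.378,.15],-92.4)
E
```

```text
tool y at -66.0 tcp [ 0.4509 -0.1615  0.239 ] j7 -0.9382743372381699 shift [-0.0769  0.2027  0.0889] spin 0.460187359423348 deg 26.366793480227713
```

>>> play_rows(targets="-1 -0.015 0.03 0.01 0.1;-1 -0.03 0.065 0.02 0.22;-1 -0.04 0.1 0.035 0.34;-1 -0.052 0.135 0.05 0.46;-1 -0.065 0.17 0.065 0.46;-1 -0.073 0.19 0.08 0.46;-1 -0.075 0.2 0.09 0.46;-1 -0.075 0.2 0.09 0.46")

```text
clock: 7.83
tcp_pos: [0.4634, -0.375, 0.1464]
orientation: [-3.14, 0.063, 0.006]
contact_force: [0.1, 1.0, -0.3]
grip_width: 0.0853
gripper_force: 0.0
```

```bash
python3 - <<'E'
from h import *
im,ci=shot('wrist','w2.png')
plan([.463,-.378,.002],-92.4)
print(proj(ci,[.463,-.378,.015]))
look()
E
```

```text
tool y at -92.2 tcp [ 0.4643 -0.3732  0.1476] j7 -0.9561272291012896 shift [-0.0008  0.0051  0.1456] spin 0.0038325449484123216 deg 0.21958865033820985
[318.5023 227.3754]
roll [247 222  19  20 303] [255.9307 231.4719] [0.5721 0.2766 0.04  ]
pan [ 226  191   78   84 4507] [0.5693 0.2549 0.042 ]
```

View pics/w2.png

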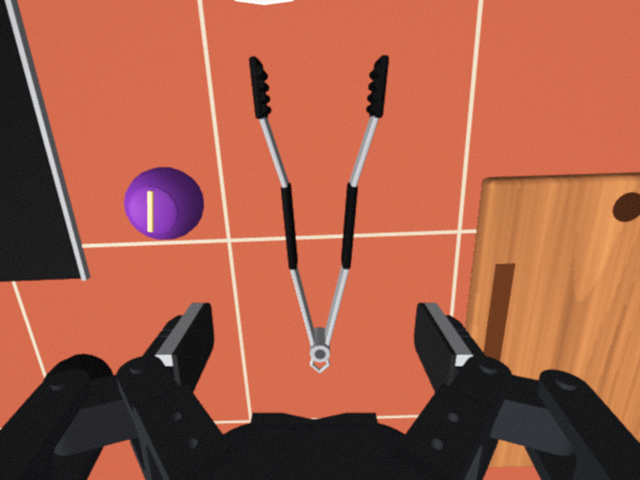

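The wrist view shows the tongs lying straight ahead: sleeves' middle at (319,227), pivot at (319,353), aligned with the tool. I descend and grip a little nearer the pivot so the fingers stay outside the pan rim later.

>>> play_rows(targets="-1 -0.009 0.005 0.03 0;-1 -0.009 0.005 0.07 0;-1 -0.009 0.005 0.105 0;-1 -0.009 0.005 0.13 0;-1 -0.009 0.005 0.144 0;-1 -0.009 0.005 0.144 0;-0.5 -0.009 0.005 0.144 0;-0.3 -0.009 0.005 0.144 0", squeeze=25)

```text
clock: 8.6
tcp_pos: [0.4573, -0.378, 0.0068]
orientation: [3.14, -0.056, 0.004]
contact_force: [0.3, -0.9, -0.1]
grip_width: 0.0639
gripper_force: 0.0
```

>>> play_rows(targets="-0.25 0 0 0 0;-0.2 0 0 0 0;-0.2 0 0 0 0;-0.2 0 0 0 0;-0.2 0 0 0 0")

```text
clock: 9.02
tcp_pos: [0.4577, -0.3792, 0.0076]
orientation: [3.139, -0.059, 0.007]
contact_force: [-0.3, 1.2, 7.4]
grip_width: 0.0512
gripper_force: 8.6
```

>>> play_rows(targets="-0.2 0 0 -0.01 0;-0.2 0 0 -0.02 0;-0.2 0 0 -0.035 0;-0.2 0 0 -0.055 0;-0.2 0 0 -0.08 0;-0.2 0 0 -0.105 0;-0.2 0 0 -0.125 0;-0.2 0 0 -0.135 0")

```text
clock: 9.68
tcp_pos: [0.4568, -0.3794, 0.1441]
orientation: [3.138, -0.059, 0.007]
contact_force: [-0.3, 1.0, -1.2]
grip_width: 0.0511
gripper_force: 6.5
```

>>> play_rows(targets="-0.2 0 0 0 0;-0.2 0 0 0 0;-0.2 0 0 0 0")

```text
clock: 9.93
tcp_pos: [0.455, -0.3777, 0.1389]
orientation: [-3.14, 0.058, 0.003]
contact_force: [-0.5, 0.1, -2.0]
grip_width: 0.0518
gripper_force: 6.5
```

```bash
python3 - <<'E'
from h import *
im,ci=shot('wrist'); im2,cs=shot('side')
c=cv2.resize(im2[60:210,370:520],(480,480),interpolation=3)
cv2.imwrite('pics/w3.png',np.hstack([cv2.resize(im,None,fx=.5,fy=.5,interpolation=3),c[:240,:]])[:,:,::-1] if 0 else np.hstack([cv2.resize(im[:,160:480],None,fx=1,fy=1),c])[:,:,::-1])
o=r.get_obs();print(o['tcp_pos'],o['contact_force'],o['moment'],o['grip_width'],o['joints'])
th=np.radians(-25);b=np.array([.572,.2766]);g=b-.111*np.array([np.cos(th),np.sin(th)]);print(g);plan([*g,.15],-117.4)
E
```

```text
[ 0.4549 -0.3777  0.1385] [-0.3031 -0.0071 -1.3054] [-0.0037  0.0118  0.0164] 0.051597586032373514 [ 0.4614  0.4472  0.1638  1.8532 -0.0937  0.8514 -0.9366]
[0.4714 0.3235]
tool y at -92.1 tcp [ 0.4549 -0.3777  0.1385] j7 -0.9365674602147347 shift [-0.0096 -0.7014 -0.0105] spin 0.4410847019495348 deg 25.27229182949418
```

View pics/w3.png

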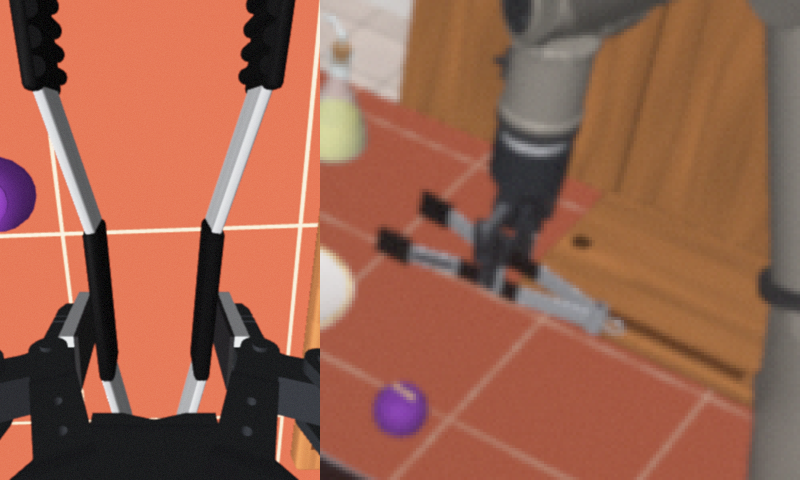

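>>> play_rows(targets="-0.2 0 -0.01 -0.003 0;-0.2 0 -0.03 -0.006 0;-0.2 0 -0.06 -0.01 0;-0.2 0 -0.09 -0.015 0;-0.2 0 -0.12 -0.02 0;-0.2 0 -0.15 -0.02 0;-0.2 0 -0.18 -0.02 0;-0.2 0 -0.21 -0.02 0")

```text
clock: 10.7
tcp_pos: [0.4629, -0.1663, 0.1597]
orientation: [-3.141, 0.058, 0.001]
contact_force: [0.3, 0.2, -0.9]
grip_width: 0.0514
gripper_force: 6.5
```

>>> play_rows(targets="-0.2 0 -0.03 0 0;-0.2 0 -0.06 0 0;-0.2 0 -0.09 0 0;-0.2 0 -0.12 0 0;-0.2 0 -0.15 0 0;-0.2 0 -0.18 0 0;-0.2 0 -0.21 0 0;-0.2 0 -0.24 0 0")

```text
clock: 11.37
tcp_pos: [0.4715, 0.0732, 0.1596]
orientation: [3.141, -0.058, -0.002]
contact_force: [0.2, -0.3, -1.7]
grip_width: 0.0515
gripper_force: 6.5
```

>>> play_rows(targets="-0.2 0 -0.03 0 0.055;-0.2 -0.003 -0.06 0 0.11;-0.2 -0.005 -0.09 0 0.165;-0.2 -0.007 -0.12 0 0.22;-0.2 -0.008 -0.15 0 0.275;-0.2 -0.01 -0.18 0 0.33;-0.2 -0.01 -0.205 0 0.385;-0.2 -0.01 -0.225 0 0.44")

```text
clock: 12.03
tcp_pos: [0.4693, 0.2994, 0.1594]
orientation: [3.052, -0.743, -0.002]
contact_force: [0.3, -0.1, -1.5]
grip_width: 0.0513
gripper_force: 6.5
```

```bash
python3 - <<'E'
from h import *
o=r.get_obs();print(o['grip_width'],o['gripper_force'],o['joints'])
plan([.4714,.3235,.15],-117.4)
im,ci=shot('wrist','w4.png'); print(ci); look('t4.png')
E
```

```text
0.05132234234542064 6.4572757251454505 [-0.6464  0.3669 -0.0411  1.9084  0.0182  0.8674 -2.7446]
tool y at -117.3 tcp [0.4693 0.2994 0.1594] j7 -2.744636169132527 shift [-0.0092 -0.0223  0.0094] spin 0.0008900021127087421 deg 0.050993364815937525
{'fov_y': 69.12125220661555, 'cx': 313.60400830400164, 'cy': 238.43726850644975, 'position': array([0.5401, 0.2639, 0.3027]), 'rotation': array([ 1.5344, -2.5222, -0.3986])}
roll [247 222  19  20 306] [256.  231.5] [0.572  0.2764 0.04  ]
pan [ 229  191   75   84 4233] [0.5693 0.2512 0.042 ]
```

View pics/w4.png

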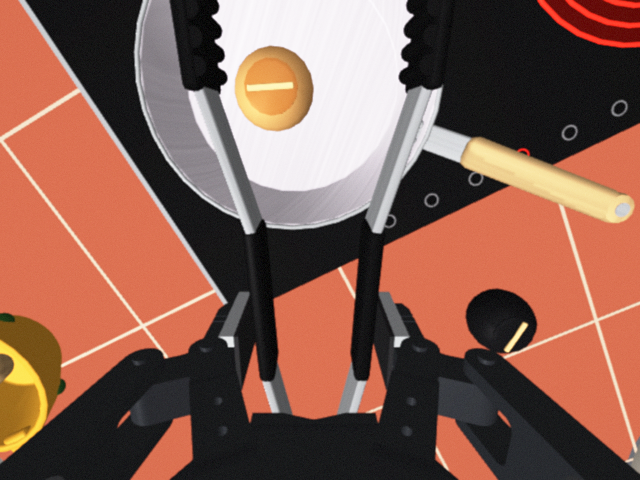

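The wrist view shows the roll at (274,88), between and below the open heads, whose rear ends are at (200,90) and (417,90). The handle is well clear to the right.

```bash
python3 - <<'E'
from h import *
im=cv2.imread('pics/w4.png')[:,:,::-1]; ci=r.camera_info('wrist'); o=r.get_obs(); M=R.from_rotvec(o['orientation']).as_matrix(); t=o['tcp_pos']
loc=lambda P:M.T@(np.asarray(P)-t)
hs=cv2.cvtColor(im,cv2.COLOR_RGB2HSV); m=cv2.inRange(hs,(8,110,80),(30,255,255)); m[:,:225]=0;m[:,330:]=0;m[140:]=0
n,l,s,c=cv2.connectedComponentsWithStats(m); i=1+np.argmax(s[1:,4]); print(s[i],c[i])
for z in(.03,.04,.05): print('roll wrist',z,cast(ci,*c[i],z),'tool',loc(cast(ci,*c[i],z)))
ct=r.camera_info('top'); p=cast(ct,256,231.5,.04); print('roll top tool',loc(p))
# head rear corners (outer left 187,90; inner left 222,88; inner right 403,88; outer right 442,88), top edges
for z in (.175,.182,.189):
    print(z,[loc(cast(ci,u,88,z))[:2] for u in (187,222,403,442)])
print('sleeve front',[loc(cast(ci,u,v,.178))[:2] for u,v in((257,225),(373,228))])
E
```

```text
[ 236   46   77   85 4773] [274.1045  88.1066]
roll wrist 0.03 [0.5759 0.2801 0.03  ] tool [ 0.105  -0.0295  0.1294]
roll wrist 0.04 [0.5746 0.2796 0.04  ] tool [ 0.104  -0.0285  0.1194]
roll wrist 0.05 [0.5732 0.2791 0.05  ] tool [ 0.1031 -0.0274  0.1094]
roll top tool [ 0.1033 -0.0245  0.1194]
0.175 [array([ 0.0912, -0.0438]), array([ 0.0912, -0.0319]), array([0.0912, 0.0292]), array([0.0912, 0.0424])]
0.182 [array([ 0.0906, -0.0414]), array([ 0.0906, -0.0302]), array([0.0905, 0.0276]), array([0.0905, 0.04  ])]
0.189 [array([ 0.0899, -0.0391]), array([ 0.0899, -0.0285]), array([0.0899, 0.0259]), array([0.0899, 0.0376])]
sleeve front [array([ 0.044, -0.022]), array([0.0428, 0.0211])]
```

>>> play_rows(targets="-0.2 -0.004 -0.01 0 0;-0.2 -0.009 -0.02 0.01 0;-0.2 -0.009 -0.0255 0.02 0;-0.2 -0.009 -0.0255 0.035 0;-0.2 -0.009 -0.0255 0.05 0;-0.2 -0.009 -0.0255 0.055 0;-0.2 -0.009 -0.0255 0.055 0;-0.2 -0.009 -0.0255 0.055 0")

```text
clock: 12.8
tcp_pos: [0.4745, 0.3229, 0.1045]
orientation: [3.052, -0.743, -0.001]
contact_force: [0.7, 0.2, -1.4]
grip_width: 0.0512
gripper_force: 6.5
```

```bash
python3 - <<'E'
from h import *
im,ci=shot('wrist','w5.png'); o=r.get_obs(); M=R.from_rotvec(o['orientation']).as_matrix(); t=o['tcp_pos']; print(t)
loc=lambda P:M.T@(np.asarray(P)-t)
hs=cv2.cvtColor(im,cv2.COLOR_RGB2HSV); m=cv2.inRange(hs,(8,110,80),(30,255,255)); m[:,:225]=0;m[:,400:]=0;m[140:]=0
n,l,s,c=cv2.connectedComponentsWithStats(m); i=1+np.argmax(s[1:,4]); print(s[i],c[i])
for z in(.03,.04): print('roll wrist',z,cast(ci,*c[i],z),'tool',loc(cast(ci,*c[i],z)))
s2,cs=shot('side','s5.png')
cv2.imwrite('pics/s5c.png',np.hstack([im[:,130:500],cv2.resize(s2[180:330,190:310],(380,480),interpolation=3)])[:,:,::-1])
E
```

```text
[0.4749 0.3233 0.1052]
[ 255   10  100  111 7964] [305.2928  64.7485]
roll wrist 0.03 [0.5765 0.2765 0.03  ] tool [ 0.1117 -0.0051  0.0752]
roll wrist 0.04 [0.5751 0.277  0.04  ] tool [ 0.1102 -0.0049  0.0652]
```

View pics/s5c.png

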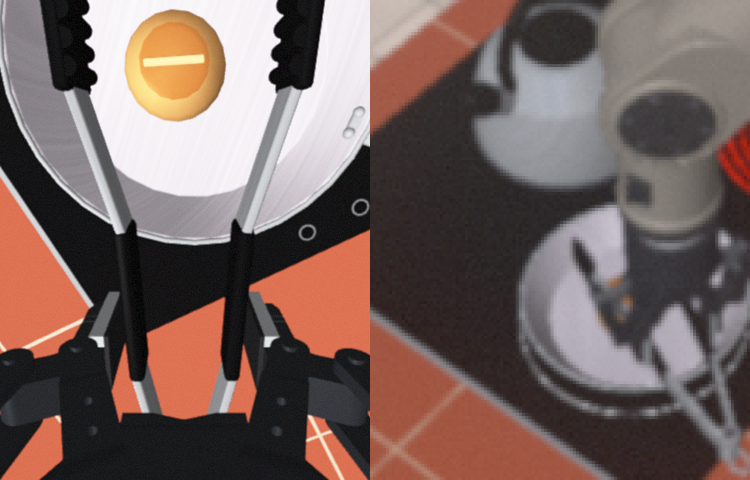

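The roll is at about col 305 against a head mid-line of about 313, so I shift 4 mm and go down.

>>> play_rows(targets="-0.2 0 -0.002 0.005 0;-0.2 0 -0.004 0.015 0;-0.2 0 -0.004 0.025 0;-0.2 0 -0.004 0.035 0;-0.2 0 -0.004 0.045 0;-0.2 0 -0.004 0.052 0;-0.2 0 -0.004 0.056 0;-0.2 0 -0.004 0.057 0")

```text
clock: 13.57
tcp_pos: [0.4759, 0.3264, 0.0467]
orientation: [3.051, -0.742, -0.002]
contact_force: [-0.7, 0.3, -0.8]
grip_width: 0.0513
gripper_force: 6.5
```

>>> play_rows(targets="-0.2 0 0 0 0;-0.2 0 0 0 0;-0.2 0 0 0 0")

```text
clock: 13.82
tcp_pos: [0.4768, 0.3271, 0.0485]
orientation: [-3.052, 0.742, -0.001]
contact_force: [-0.1, 0.5, -1.3]
grip_width: 0.0513
gripper_force: 6.5
```

```bash
python3 - <<'E'
from h import *
im,ci=shot('wrist','w6.png'); o=r.get_obs(); print(o['tcp_pos'],o['contact_force'],o['moment'])
E
```

```text
[0.4767 0.3271 0.0485] [-0.0623 -0.4305 -1.7119] [ 0.0049 -0.0196 -0.0043]
```

View pics/w6.png

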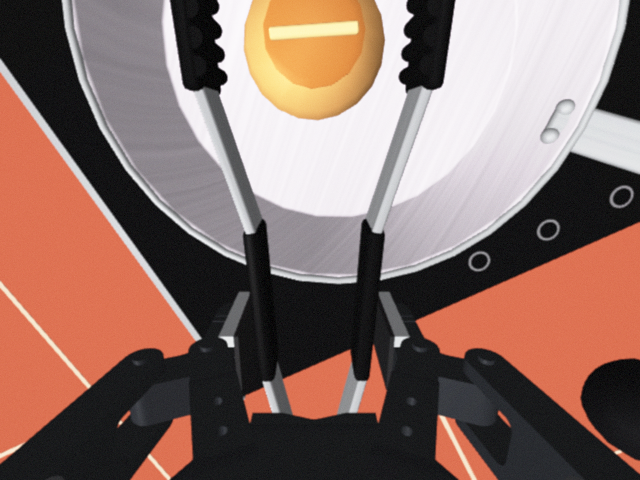

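The roll (cols 245–383, centre 314) is centred between the heads, with no contact yet. I lower it slightly and close.

>>> play_rows(targets="-0.2 0 0 0.002 0;-0.2 0 0 0.003 0;-0.2 0 0 0.003 0;-0.2 0 0 0.003 0")

```text
clock: 14.2
tcp_pos: [0.4765, 0.327, 0.0452]
orientation: [-3.052, 0.742, -0.0]
contact_force: [-0.0, -0.4, 0.0]
grip_width: 0.0512
gripper_force: 6.5
```

>>> play_rows(targets="-0.12 0 0 0 0;-0.04 0 0 0 0;0.04 0 0 0 0;0.1 0 0 0 0;0.15 0 0 0 0;0.15 0 0 0 0;0.15 0 0 0 0;0.15 0 0 0 0")

```text
clock: 14.87
tcp_pos: [0.4769, 0.3276, 0.0457]
orientation: [-3.051, 0.742, -0.001]
contact_force: [-0.8, 0.3, 6.3]
grip_width: 0.0384
gripper_force: 24.3
```

>>> play_rows(targets="0.15 0 0 0 0;0.15 0 0 0 0;0.15 0 0 0 0")

```text
clock: 15.12
tcp_pos: [0.4769, 0.3276, 0.0457]
orientation: [-3.051, 0.742, -0.001]
contact_force: [-1.7, 1.1, 6.1]
grip_width: 0.0386
gripper_force: 24.3
```

```bash
cat >> h.py <<'E'
def wl(f):
    im,ci=shot('wrist',f); o=r.get_obs(); M=R.from_rotvec(o['orientation']).as_matrix(); t=o['tcp_pos']
    hs=cv2.cvtColor(im,cv2.COLOR_RGB2HSV); m=cv2.inRange(hs,(8,110,80),(30,255,255)); m[:,:200]=0;m[:,430:]=0;m[160:]=0
    n,l,s,c=cv2.connectedComponentsWithStats(m); i=1+np.argmax(s[1:,4]); print('roll px',s[i],c[i],'tcp',t,o['contact_force'],o['grip_width'],o['gripper_force'])
    k=cv2.inRange(hs,(0,0,0),(180,255,60)); k[120:]=0; k[:,:150]=0;k[:,480:]=0
    for v in (5,25,45,65,80):
        x=np.flatnonzero(k[v]); L=x[x<313];Rr=x[x>313]
        if len(L) and len(Rr): print(v,'black',L.min(),L.max(),Rr.min(),Rr.max(),'y mm',[round(1e3*(M.T@(cast(ci,u,v,t[2]+.0225)-t))[1],1) for u in(L.max(),Rr.min())],'x',(M.T@(cast(ci,313,v,t[2]+.0225)-t))[0])
E
python3 - <<'E'
from h import *
wl('w7.png')
E
```

```text
roll px [  244     0   140   119 12060] [315.2325  54.559 ] tcp [0.4769 0.3275 0.0457] [-1.7156  0.2712  7.02  ] 0.03837688148016768 24.301210641860962
5 black 207 242 386 420 y mm [np.float64(-22.4), np.float64(20.7)] x 0.11349980338497216
25 black 209 248 380 419 y mm [np.float64(-20.9), np.float64(19.2)] x 0.10824086187839453
45 black 211 250 377 417 y mm [np.float64(-20.6), np.float64(18.6)] x 0.10281674262581916
65 black 213 250 377 415 y mm [np.float64(-20.9), np.float64(18.9)] x 0.09721953937847264
80 black 214 246 382 413 y mm [np.float64(-22.5), np.float64(20.8)] x 0.09290300645805441
```

>>> play_rows(targets="0.15 0 0 -0.002 0;0.15 0 0 -0.005 0;0.15 0 0 -0.008 0;0.15 0 0 -0.011 0;0.15 0 0 -0.014 0;0.15 0 0 -0.017 0;0.15 0 0 -0.02 0;0.15 0 0 -0.02 0")

```text
clock: 15.83
tcp_pos: [0.4768, 0.3271, 0.0657]
orientation: [-3.052, 0.742, -0.001]
contact_force: [-0.0, 0.7, -1.7]
grip_width: 0.0383
gripper_force: 25.3
```

```bash
python3 - <<'E'
from h import *
wl('w8.png'); look('t8.png')
E
```

```text
roll px [  245     0   139   120 11976] [315.3393  54.6014] tcp [0.4766 0.327  0.0653] [-0.1412 -0.4007 -1.9291] 0.038455795990994524 25.302033126354218
5 black 208 242 386 419 y mm [np.float64(-22.6), np.float64(20.7)] x 0.1136525036706878
25 black 210 249 379 418 y mm [np.float64(-20.8), np.float64(18.9)] x 0.10838062964670797
45 black 212 251 377 416 y mm [np.float64(-20.5), np.float64(18.6)] x 0.10294316781168865
65 black 214 250 377 414 y mm [np.float64(-21.1), np.float64(18.9)] x 0.09733219210093096
80 black 215 246 382 413 y mm [np.float64(-22.6), np.float64(20.7)] x 0.0930050350742565
roll [244 221  21  20 302] [253.8411 230.0298] [0.5757 0.2819 0.04  ]
pan [ 229  191   75   84 4324] [0.5693 0.2512 0.042 ]
```

The roll holds the same wrist pixels after a 20 mm lift, so it is gripped. I keep lifting.

>>> play_rows(targets="0.15 0 0 -0.005 0;0.15 0 0 -0.014 0;0.15 0 0 -0.025 0;0.15 0 0 -0.037 0;0.15 0 0 -0.05 0;0.15 0 0 -0.062 0;0.15 0 0 -0.074 0;0.15 0 0 -0.086 0")

```text
clock: 16.6
tcp_pos: [0.4765, 0.3269, 0.1526]
orientation: [-3.052, 0.742, -0.001]
contact_force: [-1.0, -0.5, -1.4]
grip_width: 0.0384
gripper_force: 25.4
```

>>> play_rows(targets="0.15 0 0 -0.012 0;0.15 0 0 -0.022 0;0.15 0 0 -0.032 0;0.15 0 0 -0.04 0;0.15 0 0 -0.045 0;0.15 0 0 -0.045 0;0.15 0 0 -0.045 0;0.15 0 0 -0.045 0")

```text
clock: 17.27
tcp_pos: [0.476, 0.3266, 0.1953]
orientation: [3.052, -0.742, -0.001]
contact_force: [0.3, -0.3, -1.8]
grip_width: 0.0381
gripper_force: 25.4
```

>>> play_rows(targets="0.15 0 0 0 0;0.15 0 0 0 0;0.15 0 0 0 0;0.15 0 0 0 0;0.15 0 0 0 0;0.15 0 0 0 0;0.15 0 0 0 0;0.15 0 0 0 0")

```text
clock: 17.93
tcp_pos: [0.4764, 0.3269, 0.1959]
orientation: [3.053, -0.742, 0.0]
contact_force: [0.1, -0.5, -1.3]
grip_width: 0.0382
gripper_force: 25.4
```

```bash
python3 - <<'E'
from h import *
wl('w9.png'); im,ci=shot('top','t9.png')
hs=cv2.cvtColor(im,cv2.COLOR_RGB2HSV)
m=cv2.inRange(hs,(0,0,120),(180,70,255));m[:180]=0;m[285:]=0;m[:,:212]=0;m[:,312:]=0
x=np.argwhere(m)[:,::-1]; x=x[np.hypot(*(x-[261.5,232.5]).T)<48]
c,rad=cv2.minEnclosingCircle(x.astype(np.float32)); print('pan circle',c,rad,cast(ci,*c,.042),'ring',cast(ci,261.93,234.24,.006))
E
```

```text
roll px [  245     0   139   120 11624] [316.4492  54.0861] tcp [0.4764 0.3269 0.196 ] [-1.1096 -0.6727 -2.149 ] 0.03823703597081347 25.416915714740753
5 black 150 243 386 479 y mm [np.float64(-22.1), np.float64(20.8)] x 0.11349166113949687
25 black 150 249 379 479 y mm [np.float64(-20.6), np.float64(19.0)] x 0.108235344604003
45 black 150 251 377 479 y mm [np.float64(-20.3), np.float64(18.6)] x 0.10281372974423415
65 black 150 250 377 479 y mm [np.float64(-20.9), np.float64(19.0)] x 0.09721889465469198
80 black 150 246 382 479 y mm [np.float64(-22.4), np.float64(20.8)] x 0.09290403809463767
pan circle (263.2581481933594, 234.61801147460938) 44.961143493652344 [0.564  0.2579 0.042 ] ring [0.5693 0.2658 0.006 ]
```

The roll hangs steady, with its base about 0.16 m up. The pan is within about 10 mm of the ring centre.

```bash
python3 -c "
from h import *
print(r.hand_in())"
```

```text
the job is handed in; nothing more can be done
None
```

I handed the job in with the pan let go on the grey ring (about 10 mm off its centre by the camera) and the roll held steady in the tongs about 15 cm above the hob; the hand-in gave no verdict.

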